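# Turn round the reagent pack that was loaded backwards

### The job

The light grey reagent pack in the analyser's side bay has been loaded back to front, so it stands proud. Draw it right out of the bay onto the spill tray, turn it end for end, and push it back in, ports first, past the spring catches until it is fully home, flush with the ends of the bay's cheeks. Keep it level, do not ram it, and leave the other things on the counter alone.

Things in the scene. Friction and masses are not known exactly. Their poses are not given: they have to be found in the camera images.
- pack: light grey plastic reagent pack, flat box 150 long (x) x 100 wide (y) x 55 mm high (z), 0.4 to 0.8 kg, sliding friction on the tray 0.5 to 0.7; origin at the centre of its underside, z up, +x towards the port end. Too wide for most grippers: it is moved by fingers set down in the finger well in the middle of its top, or by pushing its upright faces
- pack_ports (a point): middle of the port end at the underside, 75 mm along +x from the pack's origin. The last 30 mm here are a nose 45 mm high and 92 mm wide, split by an open keyway 26 mm wide and 30 mm deep, with a rounded catch lug on each flank 6 mm from the tip (100 mm over the lugs)
- pack_grip_end (a point): middle of the plain grip end at the underside, 75 mm along -x from the pack's origin: a flat face 100 x 55 mm to push on; the paper label on top lies next to it
- pack_well (a point): centre of the finger well, level with the pack's top. The well is 34 mm along the pack's x, 80 mm along y and 35 mm deep; its two side walls (at y = +-40 mm) are 10 mm thick. Closed fingers drag the pack by it; fingers spread against the two side walls with about 15 N also turn it
- analyser: fixed off-white bench analyser; origin on the counter under the middle of the bay mouth, +x straight out of the bay, z up. Steel spill tray 4 mm thick, 250 mm wide, x = -165 to 230 mm. Bay open above: cheeks 45 mm high, 34 thick, 104 mm apart from x = -150 to -30 mm, flared to 120 mm apart at their ends (x = 0). Tower 250 mm high, 280 mm wide, begins at x = -165 mm
- dock: fixed key block at the inner end of the bay, same origin and axes as the analyser: 20 mm wide, 32 mm high, standing 24 mm out of the seal plate (round tip at x = -126 mm). It enters the keyway of the pack's port end; the grip end has none and stops 24 mm short against it
- seal_plate: white sprung seal plate, one pad on each side of the key, face at x = -150 mm in the analyser's frame (same origin and axes while at rest), 50 mm high, with two steel needles. The pack's port end stops against it; it gives 1 mm per 8 N, 5 mm at most, then springs back with the pack. More than 45 N on it is ramming
- bay_mouth (a point): middle of the bay mouth, between the ends of the cheeks, on the tray's top (4 mm above the counter); the pack's grip end is here when the pack is home
- bay_home (a point): foot of the seal plate on the tray's top, 150 mm inside the mouth; the pack's port end is here when home. A spring roller in each cheek 11.5 mm in front of the plate is met by the pack's lugs 12 mm before home: pushing past takes 8 to 14 N in all, then the force drops until the pack stops on the plate
- wash_bottle: white wash bottle, 66 mm across, 160 mm high, origin under its centre; leave alone
- specimen_jar: clear jar with a lid, 64 mm across, 85 mm high, origin under its centre; leave alone
- slide_box: blue slide storage box 85 x 100 x 34 mm, origin under its centre; leave alone
Mind the look-alikes: they are no part of the job. Several things have the shape of the pack; the one meant has the colours described above.

How it is judged:
By the outcome, as a careful person would: the job done as asked, in the order asked, and still so for the second after the job is handed in, with the robot touching nothing.
It also fails if it takes over 72 s, if anything falls off the work surface, if the arm or the gripper's body presses on something with over 40 N, if the wrist force passes 120 N, or if a joint passes its speed limit or range.

### The arm

A 6-joint arm with a two-finger parallel gripper is mounted at the origin on the work surface. World frame = base frame: x ahead of the robot, y to its left, z up, the work surface at z = 0. Lengths are in m, angles in degrees, forces in N, time in s.
With the tool pointing down it reaches from about 0.3 to 1 m from the base axis. Payload 5.1 kg.
Tool frame: the origin (TCP) lies between the finger pads; the fingertips stand 19 mm ahead of it and the grasp point (between the pads) is the TCP (bot.tips_ahead is the distance from the TCP to the fingertips, in m); z points along the fingers, y is the line along which they close (so a half turn about z gives the same grasp; the last joint's range is limited). The gripper opens to 95 mm and grips with 3 to 60 N. Pads are 20 mm wide; open, the fingers measure 119 mm over their backs; the gripper's body (75 mm by 180 mm) begins 59 mm behind the grasp point.
Start: joints at [58.866, 7.093, 94.555, -0, 78.352, -4.733], TCP at [0.289, 0.582, 0.21] pointing down, gripper open.
Joint ranges: [-149.61, 149.61], [-58.7, 133.49], [1.44, 155.28], [-77.14, 257.14], [18.33, 153.61], [-166.67, 166.67]. Speed limits (degrees/s): [147.25, 147.25, 180, 180, 180, 180].

### API

Orientations are given as [roll, pitch, yaw] about the fixed x, y, z axes, in that order (R = Rz(yaw) Ry(pitch) Rx(roll)).
In Python, from bench import bot, kin, optics, job, spotter gives the robot as it stands. Calls block until the motion is done:
- bot.reach(position, orientation): joint-space move of the TCP to a pose.
- bot.line_to(position, orientation=None, speed=0.15): straight line of the TCP; orientation=None keeps the orientation; speed is the mean speed in m/s.
- bot.set_joints(angles): joint-space move.
- bot.command_gripper(opening, strength=None): finger opening in m; strength is the grip in N (None keeps the last); returns when the fingers have stopped.
- bot.sleep(seconds).
- kin.ik(position, orientation): joint angles nearest the present ones, or None.
- bot.get_obs(): the state.
- optics.capture(name): name is "scene" or "top" or "wrist"; returns a dict with "pixels" (384x512x3 uint8, red, green, blue), "z_map" (384x512 float32, m along the optical axis (not along the pixel's ray), 0 where there is no reading), "camera_matrix" (3x3 intrinsics, pixels), "T" (4x4, takes a point from camera to world coordinates); the wrist camera has in their place "mount" (4x4, takes a point from camera to tool coordinates, whose origin is the TCP and whose axes are the flange's). Camera axes: x right, y down, z forward; pixel columns grow to the right and rows downward; lengths in m; the calibration is good to about 2 mm. A picture is of the moment at which its call begins: read the wrist's pose just before it.
A pose or a line that the arm cannot do raises bot.MotionError and nothing moves.
- job.sign_off(): hands the job in; it is judged then, once.
Trained networks look in the newest picture that a camera, given by its name, has taken for a name from the list of things; names that differ only in an ending like _2 or _b are one class to them, and where a whole thing is asked for, a point or a joint stands for the part that bears it (a point fixed in the world has none). Each returns a list of dicts, best first, with "confidence" (0 to 1); they miss things now and then, are a little off and sometimes report something else, mostly with a low value. They report only what shows in the picture. A call takes as long as a camera call. They do not tell look-alikes from the thing itself.
- spotter.cut_out(camera, target): "region" (384x512 bool, what is visible of it) and "location" ([column, row] in pixels, amid what is visible of it).
The state is a dict: "time_s": time; "qpos": joint angles; "qd": joint speeds; "effort": joint torques, N m; "position": TCP position; "eef_rot": TCP orientation; "contact_force": force on the tool from outside, world axes, zero at the start; "moment": the same for the moment, N m; "gripper_width": finger opening in m; "gripper_force": force on a finger pad.
Only numpy, scipy, OpenCV 4.12 (cv2) and the standard library are available. Lean on these libraries where they do the work, as an engineer would, in place of code of your own. Each camera call takes 0.05 s, during which the arm holds its last target. There are 200 camera calls.

## Working session

There is one attempt and no reset: what is moved stays moved. The work goes in short steps, each a Python script; the robot and the scene stay as the last script left them, time stands still between calls to the robot, and variables do not carry over. Pictures are saved under pics/ and viewed, at most 10 in all, crops included, and the job is handed in when it is done.

```bash
ls; mkdir -p pics; python3 - <<'E'
from bench import bot,kin,optics,job,spotter
import cv2,numpy as np
ims=[]
for c in("scene","top"):
    o=optics.capture(c);im=o["pixels"][:,:,::-1].copy()
    cv2.imwrite(f"pics/{c}0.png",im)
    np.savez(f"{c}0.npz",**{k:v for k,v in o.items() if v is not None and not isinstance(v,str)})
    for t in("pack","analyser","dock","seal_plate","pack_well","wash_bottle","specimen_jar","slide_box"):
        for d in spotter.cut_out(c,t):
            r=d["region"];v,u=np.nonzero(r);z=o["z_map"][r];K=o["camera_matrix"]
            ok=z>0
            if ok.sum()<5: continue
            P=np.c_[(u-K[0,2])/K[0,0]*z,(v-K[1,2])/K[1,1]*z,z][ok]@o["T"][:3,:3].T+o["T"][:3,3]
            print(c,t,round(d["confidence"],2),np.round(d["location"]),ok.sum(),np.round(np.percentile(P,[2,50,98],axis=0),3).tolist())
E
```

```text
pics
scene pack 0.82 [186. 320.] 1652 [[0.453, -0.727, 0.007], [0.509, -0.657, 0.051], [0.562, -0.578, 0.06]]
scene pack 0.73 [272. 196.] 544 [[0.448, -0.154, 0.002], [0.502, -0.105, 0.049], [0.557, -0.032, 0.066]]
scene pack 0.71 [166. 198.] 589 [[0.094, -0.402, 0.01], [0.143, -0.332, 0.048], [0.182, -0.246, 0.06]]
scene analyser 0.72 [234. 218.] 11527 [[0.315, -0.511, -0.002], [0.509, -0.363, 0.225], [0.632, 0.119, 0.252]]
scene pack_well 0.72 [183. 316.] 1680 [[0.452, -0.727, 0.004], [0.508, -0.656, 0.051], [0.562, -0.575, 0.06]]
scene pack_well 0.7 [276. 196.] 512 [[0.451, -0.162, 0.018], [0.502, -0.107, 0.051], [0.557, -0.054, 0.067]]
scene pack_well 0.62 [166. 197.] 588 [[0.098, -0.403, 0.01], [0.145, -0.335, 0.048], [0.185, -0.243, 0.061]]
scene pack_well 0.59 [267. 126.] 680 [[0.2, 0.184, 0.003], [0.26, 0.251, 0.045], [0.309, 0.335, 0.06]]
scene wash_bottle 0.82 [349. 129.] 369 [[0.556, 0.386, 0.005], [0.585, 0.399, 0.082], [0.609, 0.426, 0.16]]
scene specimen_jar 0.53 [232. 217.] 11336 [[0.319, -0.511, -0.001], [0.51, -0.364, 0.228], [0.633, 0.121, 0.252]]
scene slide_box 0.
[... 847 characters left out ...]
000 [[0.44, -0.2, 0.016], [0.494, -0.13, 0.056], [0.547, -0.052, 0.068]]
top pack_well 0.85 [394. 168.] 1000 [[0.446, -0.717, 0.007], [0.5, -0.649, 0.052], [0.548, -0.567, 0.065]]
top pack_well 0.7 [311. 254.] 940 [[0.102, -0.383, 0.015], [0.163, -0.308, 0.053], [0.22, -0.237, 0.065]]
top pack_well 0.58 [156. 233.] 1076 [[0.19, 0.195, 0.002], [0.248, 0.278, 0.052], [0.305, 0.349, 0.064]]
top wash_bottle 0.57 [121. 151.] 373 [[0.547, 0.391, 0.003], [0.57, 0.41, 0.106], [0.606, 0.444, 0.164]]
top specimen_jar 0.71 [125. 116.] 265 [[0.675, 0.37, 0.004], [0.7, 0.39, 0.08], [0.737, 0.42, 0.091]]
top slide_box 0.79 [137. 179.] 618 [[0.422, 0.31, 0.006], [0.465, 0.36, 0.034], [0.512, 0.412, 0.043]]
```

View pics/scene0.png

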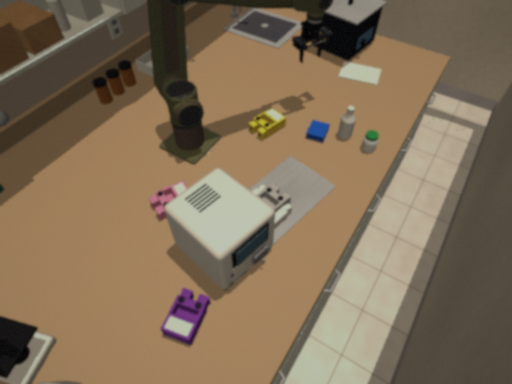

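View pics/top0.png

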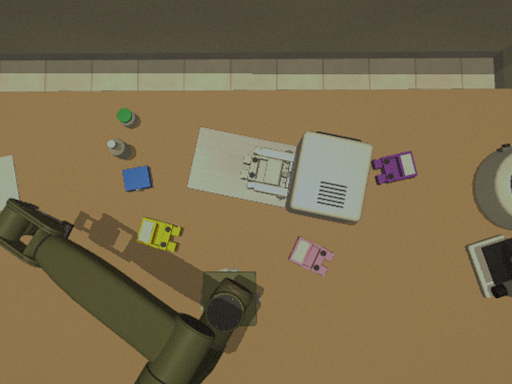

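The top view shows four pack-shaped things: yellow (157,234), pink (312,256), purple (394,168) and light grey (264,169). The grey one stands in the analyser's bay with its ports facing out, so it fits the description. I'll confirm it from close with the wrist camera.

```bash
cat > h.py <<'E'
from bench import bot,kin,optics,job,spotter
import cv2,numpy as np
from scipy.spatial.transform import Rotation as R
def tcpT():
    o=bot.get_obs();T=np.eye(4);T[:3,3]=o["position"];T[:3,:3]=R.from_euler("xyz",o["eef_rot"],degrees=True).as_matrix();return T
def wrist(name):
    T=tcpT();o=optics.capture("wrist");cv2.imwrite(f"pics/{name}.png",o["pixels"][:,:,::-1])
    z=o["z_map"];K=o["camera_matrix"];v,u=np.mgrid[:384,:512]
    P=np.stack([(u-K[0,2])/K[0,0]*z,(v-K[1,2])/K[1,1]*z,z,np.ones_like(z)],-1)@(T@o["mount"]).T
    P=P[...,:3];P[z<=0]=np.nan;np.savez(name,P=P,rgb=o["pixels"]);return P,o["pixels"]
E
python3 - <<'E'
from h import *
print(bot.get_obs()["eef_rot"],bot.get_obs()["time_s"])
for y in(81,-99):
  for q in [(0.5,-0.06,.36),(.49,-.13,.05),(.52,.03,.05)]:
    for a in (0,180,-180):
      r=kin.ik(q,[180,0,y+a]); print(y,a,q,None if r is None else np.round(r,0))
bot.line_to([.289,.582,.36],speed=.3)
bot.reach([.5,-.02,.38],[180,0,-99])
P,rgb=wrist("w1")
print(bot.get_obs()["time_s"],np.round(P[::96,::128],3).tolist())
E
```

```text
[-1.79998995e+02  5.70479217e-04  1.53598347e+02] 0.9
81 0 (0.5, -0.06, 0.36) [-13. -15. 101.   0.  94.  -4.]
81 180 (0.5, -0.06, 0.36) None
81 -180 (0.5, -0.06, 0.36) None
81 0 (0.49, -0.13, 0.05) [-21.  -2. 120.  -0.  62. -12.]
81 180 (0.49, -0.13, 0.05) None
81 -180 (0.49, -0.13, 0.05) None
81 0 (0.52, 0.03, 0.05) [ -3.  -0. 119.  -0.  62.   6.]
81 180 (0.52, 0.03, 0.05) None
81 -180 (0.52, 0.03, 0.05) None
-99 0 (0.5, -0.06, 0.36) None
-99 180 (0.5, -0.06, 0.36) [-13. -15. 101.   0.  94.  -4.]
-99 -180 (0.5, -0.06, 0.36) [-13. -15. 101.   0.  94.  -4.]
-99 0 (0.49, -0.13, 0.05) None
-99 180 (0.49, -0.13, 0.05) [-21.  -2. 120.  -0.  62. -12.]
-99 -180 (0.49, -0.13, 0.05) [-21.  -2. 120.  -0.  62. -12.]
-99 0 (0.52, 0.03, 0.05) None
-99 180 (0.52, 0.03, 0.05) [ -3.  -0. 119.  -0.  62.   6.]
-99 -180 (0.52, 0.03, 0.05) [ -3.  -0. 119.  -0.  62.   6.]Traceback (most recent call last):
  File "<stdin>", line 8, in <module>
bench.MotionError: the arm cannot take that pose within its joint ranges
```

```bash
python3 - <<'E'
from h import *
bot.reach([.5,-.02,.38],[180,0,81])
P,rgb=wrist("w1")
print(bot.get_obs()["time_s"],np.round(P[::96,::128],3).tolist())
E
```

```text
3.875 [[[0.108, 0.302, -0.0], [0.324, 0.268, 0.0], [0.54, 0.234, -0.0], [0.756, 0.2, 0.001]], [[0.045, 0.154, -0.0], [0.28, 0.117, -0.001], [0.516, 0.08, 0.004], [0.751, 0.043, 0.001]], [[0.065, -0.009, 0.096], [0.228, -0.063, -0.002], [0.489, -0.087, 0.058], [0.744, -0.144, 0.001]], [[0.431, 0.019, 0.483], [0.465, 0.011, 0.478], [0.504, 0.005, 0.48], [0.543, -0.001, 0.479]]]
```

View pics/w1.png

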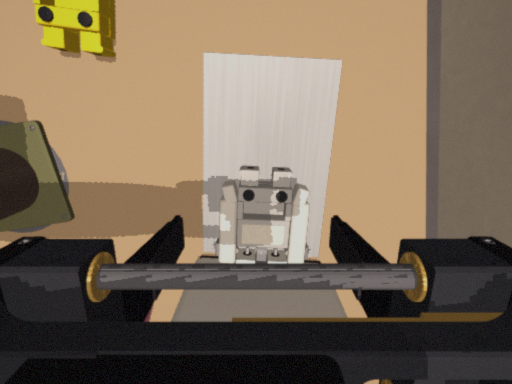

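The wrist view shows the grey pack between the cheeks at (263,215), with its ports outward at (266,175). I'll rectify and enlarge it to confirm, and fit the bay axis.

```bash
python3 - <<'E'
from h import *
d=np.load("w1.npz");P=d["P"];rgb=d["rgb"]
# tray extents: z 4mm and grey saturation low
g=(rgb.max(-1).astype(int)-rgb.min(-1)<25)
m=(abs(P[...,2]-.004)<.004)&g&(P[...,1]>-.03)&(P[...,1]<.16)&(P[...,0]>.35)&(P[...,0]<.66)
m=cv2.morphologyEx(m.astype(np.uint8),cv2.MORPH_OPEN,np.ones((5,5)))
n,l,s,c=cv2.connectedComponentsWithStats(m);k=1+s[1:,4].argmax();m=l==k
rows=[r for r in range(60,160,4)]
L=np.array([P[r,np.nonzero(m[r])[0][0],:2] for r in rows]);Rr=np.array([P[r,np.nonzero(m[r])[0][-1],:2] for r in rows])
for e in(L,Rr):
    f=np.polyfit(e[:,1],e[:,0],1);print("edge",np.round(f,4),"ang",90-np.degrees(np.arctan(f[0])),np.std(e[:,0]-np.polyval(f,e[:,1])))
a=np.radians(90-np.degrees(np.arctan((np.polyfit(L[:,1],L[:,0],1)[0]+np.polyfit(Rr[:,1],Rr[:,0],1)[0])/2)));print("ang",np.degrees(a))
u=np.array([np.cos(a),np.sin(a)]);w=np.array([-u[1],u[0]])
print("lat L,R",(L@w).mean(),(Rr@w).mean())
S=(P[...,:2]@u);W=(P[...,:2]@w)
print("tray end s",np.nanmax(S[m]),np.nanpercentile(S[m],99.5))
np.savez("ax",u=u,w=w,a=a)
lat0=((L@w).mean()+(Rr@w).mean())/2;print("lat0",lat0)
t=(P[...,2]>.053)&(P[...,2]<.066)&(abs(W-lat0)<.08)&(S>-.2)
print("packtop s",np.percentile(S[t],[1,50,99]),"lat",np.percentile(W[t],[1,50,99])-lat0,np.median(P[...,2][t]))
ck=(abs(P[...,2]-.047)<.006)&(abs(W-lat0)>.053)&(abs(W-lat0)<.1)
for sg in(1,-1):
    q=ck&((W-lat0)*sg>0);print("cheek",sg,np.percentile(S[q],[2,99]),np.percentile(W[q]-lat0,[2,98]),np.median(P[...,2][q]))
# rectified orthographic
H=np.full((640,600,3),0,np.uint8)
crop=rgb[150:290,190:340,::-1];cv2.imwrite("pics/c1.png",cv2.resize(crop,None,fx=4,fy=4,interpolation=cv2.INTER_CUBIC))
np.set_printoptions(linewidth=220)
for z in range(160,262,4):print(z,np.round((P[z,265,2])*1000,0),np.round(S[z,265]*1000,0), [int(x) if x==x else -1 for x in P[z,205:330:6,2]*1000])
E
```

```text
edge [0.2092 0.401 ] ang 78.18350380448727 0.00018267876128344923
edge [0.4289 0.6269] ang 66.78334901450228 0.03187919096169055
ang 72.30326166884248
lat L,R -0.3743890796112464 -0.6011281168933033
tray end s 0.3144781237295898 0.30936108127315504
lat0 -0.48775859825227486
packtop s [-0.07844357  0.00595777  0.07866368] lat [-0.07731544 -0.02603818  0.02491688] 0.05881115585287816
cheek 1 [-0.10022549  0.0649374 ] [0.05309619 0.08403034] 0.04672857945289305
cheek -1 [-0.06989846  0.10917278] [-0.09957212 -0.05473355] 0.04834517511543823
160 4.0 118.0 [4, 4, 4, 3, 3, 2, 3, 4, 3, 4, 4, 4, 4, 5, 4, 3, 3, 4, 5, 4, 2]
164 3.0 110.0 [4, 4, 4, 4, 3, 3, 5, 3, 3, 3, 3, 3, 3, 2, 2, 1, 3, 2, 3, 2, 3]
168 4.0 102.0 [4, 5, 2, 4, 5, 3, 30, 32, 32, 2, 3, 3, 22, 18, 9, 3, 2, 4, 5, 2, 2]
172 4.0 94.0 [3, 4, 4, 0, 4, 3, 50, 47, 48, 3, 3, 6, 48, 50, 47, 2, 3, 2, 4, 2, 3]
176 3.0 86.0 [3, 3, 3, 4, 3, 5, 49, 49, 48, 4, 3, 4, 48, 49, 47, 3, 2, 4, 5, 5, 3]
180 5.0 78.0 [3, 3, 3, 6, 3, 3, 49, 49, 48, 5, 5, 3, 48, 48, 49, 3, 3, 2, 2, 4, 5]
184 32.0 77.0 [3, 3, 3, 25, 37, 23, 48, 47, 48, 33, 31, 28, 48, 48, 
[... 1097 characters left out ...]
 58, 60, 59, 57, 39, 50, 48, 3, 4, 3, 0]
236 58.0 -18.0 [4, 3, 4, 48, 47, 47, 59, 58, 59, 58, 58, 58, 58, 59, 43, 47, 47, 4, 3, 4, -2]
240 60.0 -25.0 [3, 1, 25, 48, 49, 45, 58, 59, 59, 59, 59, 58, 59, 58, 42, 48, 48, 3, 1, 4, 0]
244 59.0 -34.0 [5, 3, 40, 49, 49, 45, 58, 59, 58, 58, 58, 59, 58, 59, 45, 49, 49, 3, 2, 3, 0]
248 37.0 -54.0 [3, 3, 40, 47, 50, 44, 6, 29, 2, 32, 36, 3, 4, 2, 45, 50, 49, 40, 3, 0, -2]
252 35.0 -64.0 [0, 3, 39, 49, 47, 44, 24, 31, 20, 35, 34, 18, 17, 18, 46, 48, 49, 39, 4, 0, 0]
256 35.0 -73.0 [3, 1, -1, 48, 50, 44, 40, 40, 38, 36, 34, 36, 35, 31, 46, 48, 48, 40, 3, 1, 0]
260 35.0 -81.0 [36, 36, 33, 48, 48, 44, 55, 54, 53, 36, 35, 49, 51, 47, 47, 48, 49, 0, 0, 0, -1]
```

View pics/c1.png

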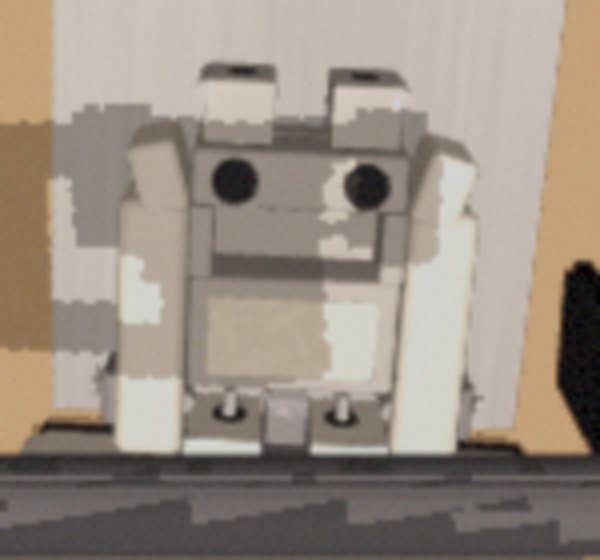

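The crop confirms the light grey pack, with its nose pointing out at the top, the well at about image (265,211), the label end inward, and the key and needles behind it. The right tray edge fit was bad, so I'll refit from the cheek outlines and the left edge.

```bash
python3 - <<'E'
from h import *
from scipy.optimize import least_squares
d=np.load("w1.npz");P=d["P"];rgb=d["rgb"].astype(int)
a0=np.radians(78.2)
def sw(a): 
    u=np.array([np.cos(a),np.sin(a)]);w=np.array([-u[1],u[0]]);return P[...,:2]@u,P[...,:2]@w,u,w
# right tray edge: saturation step per row
sat=rgb.max(-1)-rgb.min(-1)
E=[]
for r in range(64,165,3):
    c=np.arange(275,370);x=c[np.nonzero(cv2.blur(sat.astype(np.float32),(3,1))[r,c]>45)[0]]
    if len(x):E.append(P[r,x[0],:2])
E=np.array(E);f=np.polyfit(E[:,1],E[:,0],1);res=E[:,0]-np.polyval(f,E[:,1]);k=abs(res)<.004;f=np.polyfit(E[k,1],E[k,0],1)
print("right",90-np.degrees(np.arctan(f[0])),k.sum(),"x at y=.05",np.polyval(f,.05),"left x at .05",.2092*.05+.401)
S,W,u,w=sw(a0)
# cheek inner vs pack top edges / cheek outer edges by row
Lo=[];Ro=[];PL=[];PR=[]
for r in range(204,246,2):
    z=P[r,:,2]
    c=[i for i in range(205,262) if z[i]>.043];Lo.append(P[r,c[0]+1,:2])
    c=[i for i in range(268,325) if z[i]>.043];Ro.append(P[r,c[-1]-1,:2])
    c=[i for i in range(225,262) if z[i]>.0545];PL.append(P[r,c[0],:2]) if c else 0
    c=[i for i in range(268,315) if z[i]>.0545];PR.append(P[r,c[-1],:2]) if c else 0
for n,e in(("Lo",Lo),("Ro",Ro),("PL",PL),("PR",PR)):
    e=np.array(e);k=np.ones(len(e),bool)
    for _ in range(4):
        f=np.polyfit(e[k,1],e[k,0],1);k=abs(e[:,0]-np.polyval(f,e[:,1]))<.003
    print(n,90-np.degrees(np.arctan(f[0])),k.sum(),"lat",np.median(e@w))
# along-axis edges
for c in range(242,292,4):
    z=P[:,c,2];top=[r for r in range(184,252) if z[r]>.0545];well=[r for r in range(195,222) if z[r]<.03];nose=[r for r in range(160,190) if z[r]>.042]
    g=lambda r:np.round(S[r,c]*1000,1)
    print(c,"top",g(top[0]),g(top[-1]),"well",(g(well[0]),g(well[-1])) if well else "", "nose",g(nose[0]) if nose else "")
for c in (222,228,299,303,307):
    k=[r for r in range(170,200) if P[r,c,2]>.043];print("cheek tip",c,S[k[0],c])
E
```

```text
right 78.25774434650201 34 x at y=.05 0.6654637295742474 left x at .05 0.41146000000000005
Lo 77.5429564963151 21 lat -0.43232389934921983
Ro 78.3833744746847 21 lat -0.5961442368207714
PL 78.8589700388113 21 lat -0.4647827455553367
PR 77.82635088678948 21 lat -0.5624348345802954
242 top 22.9 -94.9 well  nose 54.1
246 top 22.9 -94.7 well (np.float64(-16.7), np.float64(-38.0)) nose 54.1
250 top 23.2 -94.1 well (np.float64(-15.8), np.float64(-39.6)) nose 53.3
254 top 23.7 -93.4 well (np.float64(-15.2), np.float64(-39.1)) nose 53.9
258 top 24.1 -92.5 well (np.float64(-14.9), np.float64(-38.3)) nose 53.6
262 top 23.4 -95.4 well (np.float64(-14.6), np.float64(-38.2)) nose 24.0
266 top 23.5 -95.1 well (np.float64(-16.7), np.float64(-38.2)) nose 23.6
270 top 23.5 -94.3 well (np.float64(-15.8), np.float64(-37.9)) nose 23.8
274 top 23.6 -93.6 well (np.float64(-15.7), np.float64(-39.1)) nose 53.3
278 top 23.9 -92.8 well (np.float64(-16.1), np.float64(-38.7)) nose 53.7
282 top 23.2 -92.6 well (np.float64(-15.1), np.float64(-38.2)) nose 53.7
286 top 24.6 -95.1 well  nose 54.0
290 top 23.7 -36.1 well  nose 53.9
cheek tip 222 0.017827244332856554
cheek tip 228 0.022522138504551686
cheek tip 299 0.02333682221091348
cheek tip 303 0.021615845040769167
cheek tip 307 0.019902130819059415
```

```bash
cat >> h.py <<'E'
A=78.2;u=np.array([np.cos(np.radians(A)),np.sin(np.radians(A))]);w=np.array([-u[1],u[0]])
def xyz(s,l,z): return [*(s*u+l*w),z]
def st(t=""):
    o=bot.get_obs();p=o["position"][:2];print(t,"t",round(o["time_s"],2),"s %.4f l %.4f z %.4f"%(p@u,p@w,o["position"][2]),"F u,w,z",np.round([o["contact_force"][:2]@u,o["contact_force"][:2]@w,o["contact_force"][2]],1),"grip",round(o["gripper_width"],4),np.round(o["gripper_force"],1),"q6",round(o["qpos"][5],1))
E
python3 - <<'E'
from h import *
d=np.load("w1.npz");P=d["P"];rgb=d["rgb"].astype(int);sat=rgb.max(-1)-rgb.min(-1)
S=P[...,:2]@u
for c in range(215,330,20):
    r=[i for i in range(40,80) if sat[i,c]<40];print(c,S[r[0],c],end=" ")
print()
bot.command_gripper(.045,15)
bot.reach(xyz(-.021,-.514,.12),[180,0,A]);st()
bot.line_to(xyz(-.021,-.514,.048),speed=.08);st("down")
bot.command_gripper(.095,15);st("spread")
bot.line_to(xyz(.0,-.514,.048),speed=.06);st("drag")
E
```

```text
215 0.2527354838430154 235 0.25318822476369535 255 0.25320955537870254 275 0.2533434735919783 295 0.25368025072961803 315 0.2543696483970265 
 t 5.93 s -0.0209 l -0.5153 z 0.1218 F u,w,z [0.2 0.2 0.6] grip 0.0452 0.0 q6 -8.3
down t 6.98 s -0.0211 l -0.5146 z 0.0486 F u,w,z [-0.5 -0.4  0.1] grip 0.0453 0.0 q6 -8.3
spread t 7.53 s -0.0210 l -0.5131 z 0.0482 F u,w,z [-0.9  5.6  5.1] grip 0.0712 15.0 q6 -8.3
drag t 8.03 s 0.0004 l -0.5143 z 0.0480 F u,w,z [ 0.1 -0.5 -1.7] grip 0.0713 15.0 q6 -6.0
```

```bash
python3 - <<'E'
from h import *
bot.line_to(xyz(.137,-.515,.048),speed=.08);st("out")
for k in (30,60,90):
    bot.line_to(xyz(.137,-.515,.048),[180,0,A+k],speed=.08);st(k)
P,rgb=wrist("w2")
E
```

```text
out t 9.9 s 0.1371 l -0.5151 z 0.0481 F u,w,z [-4.3  0.4  1.4] grip 0.0712 15.0 q6 9.1
30 t 10.57 s 0.1377 l -0.5152 z 0.0480 F u,w,z [ 0.2 -2.  -1.6] grip 0.071 15.0 q6 -20.8
60 t 11.25 s 0.1374 l -0.5150 z 0.0480 F u,w,z [ 0.4 -1.5 -0.1] grip 0.071 15.0 q6 -50.8
90 t 11.93 s 0.1373 l -0.5148 z 0.0480 F u,w,z [ 0.6 -2.1 -1.2] grip 0.0713 15.0 q6 -80.8
```

View pics/w2.png

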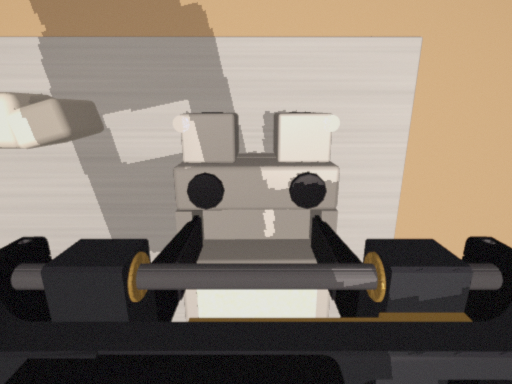

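The pack has turned 90° with the fingers, ports at (206/303,135), clear of the cheek at (25,120). Next I'll regrip with a half turn and finish the turn.

```bash
python3 - <<'E'
from h import *
c=(.137,-.515)
bot.command_gripper(.045,15)
bot.line_to(xyz(*c,.115),speed=.15);st("up")
bot.line_to(xyz(*c,.115),[180,0,A],speed=.2)
bot.line_to(xyz(*c,.115),[180,0,A-90],speed=.2);st("regrip")
bot.line_to(xyz(*c,.048),speed=.1);bot.command_gripper(.095,15);st("spread")
for k in (-60,-30,0):
    bot.line_to(xyz(*c,.048),[180,0,A+k],speed=.08);st(k)
bot.command_gripper(.045,15)
bot.line_to(xyz(*c,.115),speed=.15)
bot.line_to(xyz(.1,-.515,.32),speed=.3)
wrist("w3");st()
E
```

```text
up t 12.79 s 0.1368 l -0.5145 z 0.1146 F u,w,z [-0.3 -0.2 -1. ] grip 0.0453 0.0 q6 -80.9
regrip t 16.23 s 0.1370 l -0.5150 z 0.1150 F u,w,z [-0.3 -0.5  0. ] grip 0.0451 0.0 q6 99.1
spread t 17.59 s 0.1364 l -0.5153 z 0.0485 F u,w,z [-4.4  0.6  4.2] grip 0.071 15.0 q6 99.1
-60 t 18.27 s 0.1381 l -0.5155 z 0.0484 F u,w,z [ 4.6 -3.2  1.3] grip 0.0714 15.0 q6 69.2
-30 t 18.94 s 0.1374 l -0.5150 z 0.0484 F u,w,z [4.3 0.2 4.4] grip 0.0716 15.0 q6 39.2
0 t 19.62 s 0.1369 l -0.5144 z 0.0479 F u,w,z [4.  1.6 4.5] grip 0.0711 15.0 q6 9.2
 t 21.32 s 0.1001 l -0.5138 z 0.3164 F u,w,z [-1.3 -0.2 -0.7] grip 0.045 0.0 q6 5.1
```

View pics/w3.png

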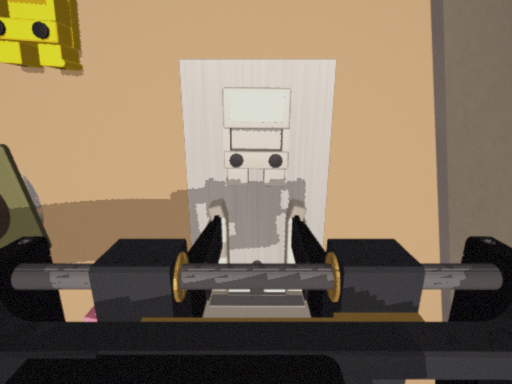

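The pack is turned end for end: label outward at (257,107), ports facing the bay at (256,175). Now I'll measure its yaw and offset against the cheeks and tray.

```bash
python3 - <<'E'
from h import *
d=np.load("w3.npz");P=d["P"];rgb=d["rgb"].astype(int);sat=rgb.max(-1)-rgb.min(-1);Z=P[...,2]
S=P[...,:2]@u;W=P[...,:2]@w
m=(Z>.045)&(Z<.075)&(abs(W+.515)<.08)&(S>.04)&(S<.3)
m[:80]=0;m[190:]=0
def fit(e,n):
    e=np.array(e);k=np.ones(len(e),bool)
    for _ in range(4):
        f=np.polyfit(e[k,0],e[k,1],1);k=abs(e[:,1]-np.polyval(f,e[:,0]))<.003
    print(n,"yaw rel A",np.degrees(np.arctan(f[0])),"lat",np.polyval(f,.137),k.sum());return np.polyval(f,.137)
L=[];Rr=[]
for r in range(92,166,2):
    c=np.nonzero(m[r])[0]
    if len(c): L.append((S[r,c[0]],W[r,c[0]]));Rr.append((S[r,c[-1]],W[r,c[-1]]))
print("pack mid",(fit(L,"L")+fit(Rr,"R"))/2)
L=[];Rr=[]
for r in range(66,190,3):
    a=[c for c in range(150,222) if sat[r,c]<40 and sat[r,c+3]<40];b=[c for c in range(295,360) if sat[r,c]<40 and sat[r,c-3]<40]
    if a and b: L.append((S[r,a[0]],W[r,a[0]]));Rr.append((S[r,b[-1]],W[r,b[-1]]))
print("tray mid",(fit(L,"L")+fit(Rr,"R"))/2)
for c in range(235,280,8):
    r=np.nonzero(m[:,c])[0];print(c,"pack s",S[r[0],c],S[r[-1],c])
e=[[],[]]
for r in range(214,236,3):
    a=[c for c in range(215,290) if Z[r,c]<.03 and Z[r,c]>-.02 and abs(W[r,c]+.515)<.06 and S[r,c]>-.1]
    if a: print(r,np.round([S[r,a[0]],W[r,a[0]-1],W[r,a[-1]+1],(W[r,a[0]]+W[r,a[-1]])/2, Z[r,a[0]-1],Z[r,a[-1]+1]],4))
for c in (213,218,294,299):
    r=[i for i in range(195,225) if Z[i,c]>.043];print("tip",c,S[r[0],c] if r else "",W[r[0],c] if r else "")
E
```

```text
L yaw rel A -0.8543950448118488 lat -0.4637528488592654 37
R yaw rel A -0.7649257358008587 lat -0.561939332094625 37
pack mid -0.5128460904769452
L yaw rel A 0.08335979859542808 lat -0.3904525010516713 42
R yaw rel A -0.0974870365820093 lat -0.6379729667747072 42
tray mid -0.5142127339131892
235 pack s 0.20874687090705993 0.05907290609568277
243 pack s 0.20869352315268797 0.05888104294448542
251 pack s 0.20869182773684078 0.08902491691713692
259 pack s 0.2065284913990454 0.08897305550880771
267 pack s 0.20653799005954096 0.058939165459005356
275 pack s 0.20655864623479037 0.05924036336050873
214 [ 0.001  -0.4597 -0.5693 -0.5145  0.0356  0.0376]
217 [-0.0045 -0.4612 -0.5678 -0.5145  0.035   0.0367]
220 [-0.0107 -0.4617 -0.5665 -0.5141  0.0412  0.0348]
223 [-0.0207 -0.4623 -0.5664 -0.5143  0.0324  0.0369]
226 [-0.0252 -0.4625 -0.5663 -0.5144  0.0353  0.0389]
229 [-0.0307 -0.4624 -0.5663 -0.5144  0.0361  0.0403]
232 [-0.0362 -0.4626 -0.5663 -0.5143  0.0391  0.0424]
235 [-0.0407 -0.4622 -0.5663 -0.5144  0.0371  0.0435]
tip 213 0.021617561434649858 -0.44117949565091163
tip 218 0.023335522008160102 -0.4495697928451876
tip 294 0.023247935371928805 -0.5763429594128819
tip 299 0.02175276302766104 -0.5846383728160762
```

```bash
python3 - <<'E'
from h import *
bot.line_to(xyz(.134,-.513,.12),[180,0,A-.8],speed=.3)
bot.line_to(xyz(.134,-.513,.048),speed=.1);bot.command_gripper(.095,15);st("spread")
bot.line_to(xyz(.12,-.5143,.048),[180,0,A],speed=.05);st("square")
for s in (.1,.08,.06,.04,.02,0,-.015,-.03):
    bot.line_to(xyz(s,-.5143,.048),speed=.06);st()
    o=bot.get_obs()["contact_force"]
    if np.hypot(o[0],o[1])>15: print("STOP");break
E
```

```text
spread t 23.57 s 0.1341 l -0.5125 z 0.0483 F u,w,z [0.3 3.9 4.5] grip 0.0709 15.0 q6 9.6
square t 24.0 s 0.1202 l -0.5150 z 0.0482 F u,w,z [ 2.3 -0.3  0.3] grip 0.0712 15.0 q6 7.3
 t 24.48 s 0.0996 l -0.5146 z 0.0482 F u,w,z [ 1.3 -0.2  0.2] grip 0.0709 15.0 q6 5.2
 t 24.97 s 0.0798 l -0.5145 z 0.0482 F u,w,z [1.5 0.3 1.7] grip 0.0712 15.0 q6 3.0
 t 25.45 s 0.0601 l -0.5144 z 0.0482 F u,w,z [2.9 0.5 3.5] grip 0.0711 15.0 q6 0.7
 t 25.93 s 0.0399 l -0.5145 z 0.0482 F u,w,z [ 3.2 -0.2  3.5] grip 0.0712 15.0 q6 -1.5
 t 26.42 s 0.0201 l -0.5142 z 0.0480 F u,w,z [3.2 0.2 3.7] grip 0.0716 15.0 q6 -3.7
 t 26.9 s -0.0001 l -0.5143 z 0.0480 F u,w,z [2.8 0.6 2.2] grip 0.0713 15.0 q6 -6.0
 t 27.3 s -0.0151 l -0.5143 z 0.0480 F u,w,z [ 2.9 -0.2  2.1] grip 0.0712 15.0 q6 -7.6
 t 27.7 s -0.0301 l -0.5143 z 0.0480 F u,w,z [ 1.9 -0.5  3.6] grip 0.0711 15.0 q6 -9.3
```

```bash
python3 - <<'E'
from h import *
bot.command_gripper(.05,15)
bot.line_to(xyz(-.03,-.5143,.12),speed=.15)
bot.line_to(xyz(.078,-.5143,.12),speed=.2)
bot.line_to(xyz(.078,-.5143,.035),speed=.12);st("down")
bot.line_to(xyz(.058,-.5143,.035),speed=.04);st("near")
s=.058;passed=False
while s>.030:
    s-=.001;bot.line_to(xyz(s,-.5143,.035),speed=.02)
    o=bot.get_obs();f=o["contact_force"][:2]@u
    print("%.4f s %.4f F %.1f"%(s,o["position"][:2]@u,f),end="; ")
    if f>26 or (s<.036 and f>16): break
st("end")
E
```

```text
down t 30.1 s 0.0779 l -0.5150 z 0.0358 F u,w,z [-0.7 -0.8  0.1] grip 0.0501 0.0 q6 2.7
near t 30.75 s 0.0578 l -0.5143 z 0.0350 F u,w,z [-0.4  0.  -0.5] grip 0.0502 0.0 q6 0.5
0.0570 s 0.0571 F 0.0; 0.0560 s 0.0560 F -0.2; 0.0550 s 0.0550 F 0.9; 0.0540 s 0.0541 F 0.1; 0.0530 s 0.0538 F 6.1; 0.0520 s 0.0526 F 5.2; 0.0510 s 0.0516 F 4.5; 0.0500 s 0.0505 F 5.2; 0.0490 s 0.0494 F 5.1; 0.0480 s 0.0483 F 4.9; 0.0470 s 0.0476 F 6.5; 0.0460 s 0.0471 F 8.1; 0.0450 s 0.0467 F 10.5; 0.0440 s 0.0458 F 10.7; 0.0430 s 0.0447 F 9.8; 0.0420 s 0.0434 F 9.4; 0.0410 s 0.0421 F 7.9; 0.0400 s 0.0408 F 7.6; 0.0390 s 0.0395 F 5.7; 0.0380 s 0.0382 F 5.3; 0.0370 s 0.0368 F 3.4; 0.0360 s 0.0356 F 1.4; 0.0350 s 0.0353 F 5.4; 0.0340 s 0.0348 F 8.0; 0.0330 s 0.0346 F 9.9; 0.0320 s 0.0343 F 13.8; 0.0310 s 0.0341 F 14.9; 0.0300 s 0.0338 F 18.5; end t 37.75 s 0.0338 l -0.5146 z 0.0351 F u,w,z [18.5 -1.7 -0.1] grip 0.0497 9.1 q6 -2.6
```

The push shows the catch peak of about 11 N, then the drop, then an 8 N/mm rise on the plate, so the pack is past the catches and seated. I'll back off and check it.

```bash
python3 - <<'E'
from h import *
bot.line_to(xyz(.085,-.5143,.035),speed=.06)
bot.line_to(xyz(.085,-.5143,.3),speed=.25)
bot.line_to(xyz(.085,-.5143,.32),speed=.25)
P,rgb=wrist("w4");st()
Z=P[...,2];S=P[...,:2]@u;W=P[...,:2]@w
for c in range(225,292,6):
    r=[i for i in range(150,250) if .03<Z[i,c]<.07];print(c,np.round([S[r[0],c],W[r[0],c],Z[r[0],c],S[r[1],c]],4) if r else "")
for c in range(200,226,4):
    r=[i for i in range(150,250) if .043<Z[i,c]<.07];print("tip",c,np.round([S[r[0],c],W[r[0],c]],4) if r else "")
for c in range(286,316,4):
    r=[i for i in range(150,250) if .043<Z[i,c]<.07];print("tip",c,np.round([S[r[0],c],W[r[0],c]],4) if r else "")
cv2.imwrite("pics/c4.png",cv2.resize(rgb[150:290,190:340,::-1],None,fx=4,fy=4,interpolation=cv2.INTER_CUBIC))
E
```

```text
t 40.33 s 0.0850 l -0.5143 z 0.3193 F u,w,z [-0.  -0.4  0. ] grip 0.0499 0.0 q6 3.5
225 [ 0.0201 -0.4644  0.0557  0.0187]
231 [ 0.0232 -0.4723  0.0323  0.0229]
237 [ 0.0243 -0.4828  0.036   0.0231]
243 [ 0.0244 -0.4929  0.0363  0.0235]
249 [ 0.0245 -0.5031  0.0366  0.0234]
255 [ 0.0244 -0.5132  0.0364  0.0231]
261 [ 0.0245 -0.5233  0.0366  0.0232]
267 [ 0.0246 -0.5334  0.037   0.0229]
273 [ 0.0246 -0.5436  0.0369  0.0229]
279 [ 0.0233 -0.5541  0.0325  0.0228]
285 [ 0.0229 -0.5627  0.0484  0.0231]
291 [ 0.0218 -0.5744  0.0336  0.0215]
tip 200 
tip 204 
tip 208 [ 0.0197 -0.4348]
tip 212 [ 0.0213 -0.4414]
tip 216 [ 0.0231 -0.4482]
tip 220 [ 0.0215 -0.4549]
tip 224 [ 2.000e-04 -4.609e-01]
tip 286 [ 0.0204 -0.5636]
tip 290 [ 0.0129 -0.5717]
tip 294 [ 0.0233 -0.5781]
tip 298 [ 0.022  -0.5846]
tip 302 [ 0.0199 -0.5915]
tip 306 [-0.0123 -0.5998]
tip 310 
tip 314
```

View pics/c4.png

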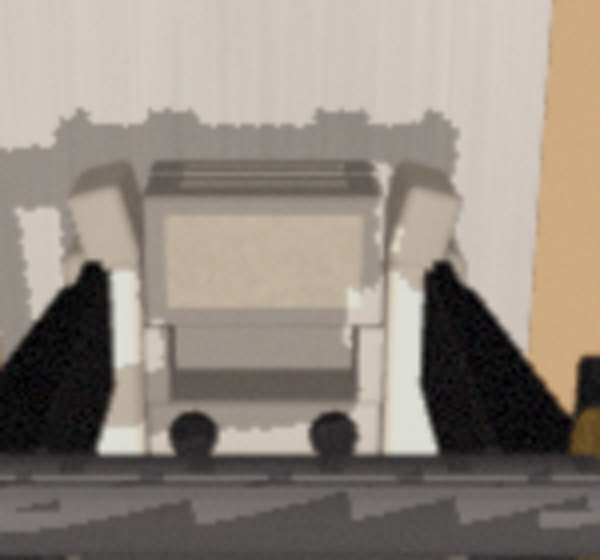

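The crop shows the pack square between the cheeks. Its grip end is at s = 23.0 mm against cheek ends at 23.3 mm, so it is flush. I'm handing it in.

```bash
python3 -c "
from bench import job
print(job.sign_off())"
```

```text
the job is handed in; nothing more can be done
None
```

The grey pack was drawn out, turned end for end and pushed back in ports first, past the catches. It sits flush with the cheek ends to within about 0.3 mm, the last push peaked at 18.5 N, and the job was handed in at about 40 s on the robot's clock.

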